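# Set a proximity sensor's air gap with a stepped go/no-go gauge

### The arm

A 6-joint arm with a two-finger parallel gripper is mounted at the origin on a cart in front of the work surface, level with it; the furniture and walls round the work are solid. World frame = base frame: x ahead of the robot, y to its left, z up, the work surface at z = 0. Lengths are in m, angles in rad, forces in N, time in s.
With the tool pointing down it reaches from about 0.225 to 0.875 m from the base axis. Payload 3.4 kg.
Tool frame: the origin (TCP) lies at the very end of the fingers, on their centre line; the grasp point (between the pads) lies 19 mm behind it (manip.pinch_z is the distance from the TCP to the grasp point, in m); z points along the fingers, y is the line along which they close (so a half turn about z gives the same grasp; the last joint's range is limited). The gripper opens to 85 mm and grips with 20 to 120 N. Pads are 22 mm wide; open, the fingers measure 114 mm over their backs; the gripper's body (76 mm by 85 mm) begins 54 mm behind the grasp point. The pads swing forward as they close: fully open they stand 13 mm farther back than shut.
Start: joints at [-1.4, 0.276, 1.505, -0, 1.361, -0.121], TCP at [0.165, -0.551, 0.231] pointing down, gripper open.
Joint ranges: [-2.89, 2.89], [-0.75, 2.08], [0.22, 2.7], [-1.18, 4.32], [0.11, 2.71], [-2.7, 2.7]. Speed limits (rad/s): [2.57, 2.57, 3.14, 3.14, 3.14, 3.14].

### API

Orientations are given as a unit quaternion [w, x, y, z].
In Python, from rig import manip gives the robot as it stands. The module is installed in compiled form; this text tells all that it offers.
- The arm moves only by the shell command python3 -m jog 'ROWS' [FORCE]. ROWS is JSON, a list of rows, each an object of numbers: "dx", "dy", "dz": the shift along the tool's x, y, z each as a share of 25 cm, from -1 to 1; "ax", "ay", "az": the turn, a rotation vector about the tool's x, y, z each as a share of 90 degrees, from -1 to 1; "grip": the opening, from -1 (shut) to 1 (fully open), so that 0 is half open. A call has 1 to 5 rows; each row is the pose to reach, as a shift and turn from the pose commanded when the call began, along the tool's axes at that moment; what a row does not reach only later rows make up. A row lasts 1/12 s, in which the tool goes at most 41.7 mm and 7.16 degrees, less where a joint would pass 70% of its speed; a pose out of reach is approached as far as the arm can. A call with a number of a shift or a turn outside -1 to 1 is refused whole. A call with a gripper value outside its range is refused whole. The fingers move at their own pace and stop on an object; FORCE is the grip in N (left out, the last holds). Time passes only in rows, so rows that repeat a pose let the fingers close. It gives the time, the measured TCP pose, the force, the opening and the grip force at its end, in the units of the state.
- manip.get_state(): the state, without advancing time (a new reading comes with each control period).
- manip.get_image(name): name is "scene" or "top" or "wrist"; returns a dict with "img" (480x640x3 uint8, red, green, blue), "mtx" (3x3 intrinsics, pixels), "world_to_cam" (4x4, takes a point from world to camera coordinates); the wrist camera has in their place "T_tool_cam" (4x4, takes a point from camera to tool coordinates, whose origin is the TCP and whose axes are the flange's). Camera axes: x right, y down, z forward; pixel columns grow to the right and rows downward; lengths in m; the calibration is good to about 2 mm. A picture is of the moment at which its call begins: read the wrist's pose just before it. There is no depth.
- manip.sign_off(): hands the job in; it is judged then, once.
The state is a dict: "clock": time; "qpos": joint angles; "qd": joint speeds; "effort": joint torques, N m; "position": TCP position; "ee_rot": TCP orientation; "contact_force": force on the tool from outside, world axes, zero at the start; "moment": the same for the moment, N m; "width": finger opening in m; "gripper_force": force on a finger pad.
Only numpy, scipy, OpenCV 4.12 (cv2) and the standard library are available. Lean on these libraries where they do the work, as an engineer would, in place of code of your own. Each camera call takes 0.05 s, during which the arm holds its last target. There are 200 camera calls.

### The job

Set the air gap between the block sensor and the steel target plate with the stepped gauge from the stand: slide the stiff sensor bracket until the gauge's thin tip goes down between the two faces while its thicker part is stopped at the step. Work gently and by feel, never forcing the gauge or leaning on the module, and leave the gauge standing upright in the middle of the gap with its step resting on the edge, so that the screws can be tightened against it. Leave the hex key, the marker and the side cutter where they lie.

Things in the scene. Friction and masses are not known exactly. Their poses are not given: they have to be found in the camera images.
- module: Heavy fixed aluminium plate, 204x92x12 mm, with a steel target plate and a black block sensor that faces it. Its x is the sensor's line of travel, z up. The target's flat face is at x = 0, looks to -x, is 50 mm wide in y; the sensor's (40 wide) looks to +x and starts 10 to 23 mm away: find the gap by touch. Tops of both: 57 mm over the bench. Gap floor: the plate, 12 mm over the bench.
- target_edge (a point): Middle of the top edge of the target's face, the fixed side of the gap, 57 mm above the bench; axes as the module's. Behind it (+x) the target plate is 10 mm thick.
- lug (a point): Middle of the top edge of the back face of the bracket's upturned rear lug, 46.5 mm above the bench; axes as the module's. The lug (4 mm thick, 40 wide) and the sensor slide together along the module's x on 6 N of friction and stay put; push the lug to +x to close the gap. Sensor face to lug back face: 100 to 111 mm, differs. Behind the lug the plate is free for 13 mm or more.
- gauge: Stepped steel gauge, stands upright in the stand, tip down; origin: tip end, z up to the grip. Tip: z 0 to 20 mm, 6 thick (x -2 to +4; last 2 mm tapered), 24 wide in y. Thick part: z 20 to 41, 7.5 thick (x -3.5 to +4), so the step is on the -x side and the +x side is flat. Black grip: z 41 to 75, 14 thick in x, 28 wide in y; hold it across x. 0.1 to 0.16 kg. Works either way round in the gap.
- stand: Grey block 56x70x32 mm that is fixed to the bench; origin: centre of its underside. The gauge stands in its middle slot, 28 mm deep (tip 4 mm over the bench), thickness along the stand's x, with some play; lift it straight up by 40 mm.
- hex_key: Hex key, 76 mm long, lying near the module; to be left alone.
- marker: Black and white marker pen, 135 mm long, lying near the module; to be left alone.
- side_cutter: Red-handled side cutter, 148 mm long, lying near the module; to be left alone.

How it is judged:
At the end, for the whole second after the job is handed in: the released gauge stands at rest in the gap, touching the module, within 0.14 rad of upright and 12 mm of the middle of the target's width, its tip 18 to 21.5 mm below the top edge: the 20 mm tip is in and the step has stopped it (z of gauge in the frame of target_edge between -0.0215 and -0.018 m and x of gauge in the frame of target_edge between -0.01 and 0 m and y of gauge in the frame of target_edge between -0.012 and 0.012 m and angle between gauge's own z axis and vertical below 0.14 rad and contact force between gauge and module above 0.2 N and linear speed of gauge below 0.01 m/s).
It fails at once if the gauge is pressed against the module with more than 25 N (contact force between gauge and module above 25 N).
It fails at once if the robot itself presses on the module with more than 25 N (contact force between any of the fingers, the arm and module above 25 N).
It fails at once if the hex key, the marker or the side cutter is shifted by more than 30 mm (distance of any of hex_key, marker, side_cutter from where it was at the start of the episode above 0.03 m).
It also fails if it takes over 48 s, if anything falls off the work surface, if the arm or the gripper's body presses on something with over 40 N, if the wrist force passes 120 N, or if a joint passes its speed limit or range.

## Working session

There is one attempt and no reset: what is moved stays moved. The work goes in short steps, Python scripts to look and compute and a shell command to move; the robot and the scene stay as the last step left them, time stands still between calls to the robot, and variables do not carry over. Pictures are saved under pics/ and viewed, at most 10 in all, crops included, and the job is handed in when it is done.

```bash
mkdir -p pics; python3 - <<'E'
from rig import manip
import cv2,numpy as np,pickle
s=manip.get_state();print(s)
d={}
for n in("scene","top","wrist"):
    d[n]=manip.get_image(n);cv2.imwrite(f"pics/{n}0.png",d[n]["img"][:,:,::-1]);print(n,{k:np.round(v,4).tolist() for k,v in d[n].items() if k!="img"})
pickle.dump(d,open("d0.pkl","wb"))
E
```

```text
{'clock': 0.0, 'qpos': array([-1.40000097e+00,  2.76600900e-01,  1.50613664e+00, -1.79348147e-05,
        1.36069558e+00, -1.20959789e-01]), 'qd': array([ 0.0016922 ,  0.00082494, -0.00035085,  0.00021638, -0.0010519 ,
       -0.00039443]), 'effort': array([-1.10584020e-03, -4.16766930e+01, -2.45803428e+01, -2.33079084e-05,
        1.10129084e-02,  3.03765589e-06]), 'position': array([ 0.16530956, -0.55017229,  0.23043495]), 'ee_rot': array([-9.19727816e-04,  9.89378030e-01,  1.45362533e-01, -3.16935334e-05]), 'contact_force': array([-0.18763055,  0.29850482,  0.01621433]), 'moment': array([-0.03052581, -0.02380614, -0.00217501]), 'gripper_force': 0.0, 'width': 0.08542817951930488}
scene {'mtx': [[482.9574, 0.0, 314.4029], [0.0, 482.9574, 233.5469], [0.0, 0.0, 1.0]], 'world_to_cam': [[-0.7246, -0.6891, 0.01, 0.3975], [-0.4376, 0.4489, -0.7791, 0.257], [0.5324, -0.5689, -0.6269, 0.6543], [0.0, 0.0, 0.0, 1.0]]}
top {'mtx': [[592.6046, 0.0, 322.2257], [0.0, 592.6046, 249.2111], [0.0, 0.0, 1.0]], 'world_to_cam': [[-0.0124, -0.9998, 0.0125, 0.0671], [-0.9926, 0.0107, -0.1207, 0.5058], [0.1206, -0.0139, -0.9926, 1.1278], [0.0, 0.0, 0.0, 1.0]]}
wrist {'mtx': [[378.071, 0.0, 327.3513], [0.0, 378.071, 240.4664], [0.0, 0.0, 1.0]], 'T_tool_cam': [[0.0008, -0.9654, -0.2609, 0.0666], [1.0, 0.0007, 0.0004, -0.0001], [-0.0002, -0.2609, 0.9654, -0.1423], [0.0, 0.0, 0.0, 1.0]]}
```

View pics/top0.png

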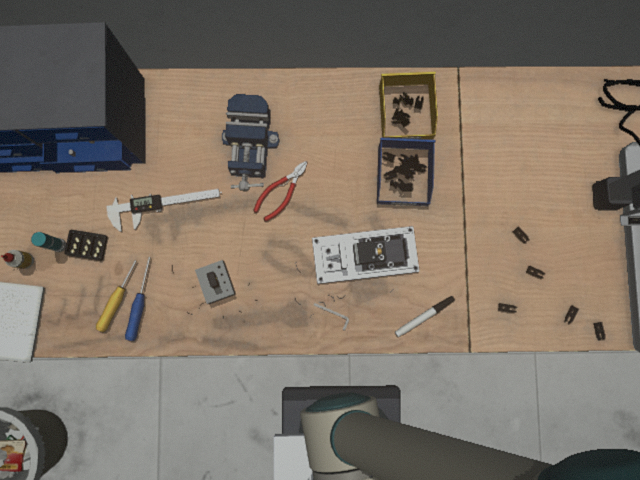

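View pics/scene0.png

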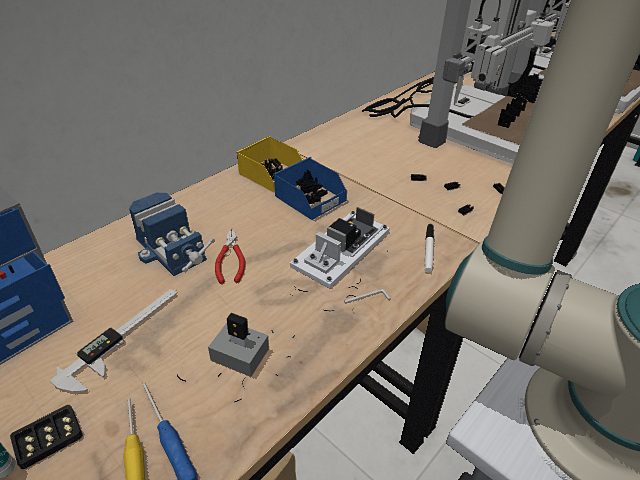

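The top view shows the stand with the gauge near (215,283), and the module spanning (313-418, 228-283) with the target on the left, so module +x is about world +y. In the scene view the gauge is at (237,325), the target around (325,250) and the lug around (366,218). Next I'll enlarge the crops.

```bash
cat > h.py <<'E'
import numpy as np
from scipy.spatial.transform import Rotation as R
def ray(d,px,T=None):
    """T: tool pose 4x4 for wrist camera"""
    K=d["mtx"];v=np.linalg.inv(K)@np.array([px[0],px[1],1.])
    C=np.linalg.inv(d["world_to_cam"]) if T is None else T@d["T_tool_cam"]
    return C[:3,3],C[:3,:3]@v
def onz(d,px,z,T=None):
    o,v=ray(d,px,T);return o+v*(z-o[2])/v[2]
def proj(d,p,T=None):
    W=d["world_to_cam"] if T is None else np.linalg.inv(T@d["T_tool_cam"])
    c=W[:3,:3]@np.asarray(p)+W[:3,3];q=d["mtx"]@c;return q[:2]/q[2]
def tool(s):
    T=np.eye(4);w,x,y,z=s["ee_rot"];T[:3,:3]=R.from_quat([x,y,z,w]).as_matrix();T[:3,3]=s["position"];return T
E
python3 - <<'E'
import pickle,cv2,numpy as np
from h import *
d=pickle.load(open("d0.pkl","rb"));t=d["top"]
a=cv2.resize(t["img"][220:290,305:425],(800,467),interpolation=cv2.INTER_CUBIC)
cv2.imwrite("pics/c1.png",a[:,:,::-1])
for p,z in (((215,283),.03),((313,238),.012),((414,228),.012),((418,272),.012),((318,283),.012),((200,268),.032),((224,261),.032),((235,292),.032),((210,304),.032)):print(p,onz(t,p,z).round(4))
E
```

```text
(215, 283) [0.4429 0.2697 0.03  ]
(313, 238) [0.5314 0.079  0.012 ]
(414, 228) [ 0.5494 -0.1229  0.012 ]
(418, 272) [ 0.4612 -0.1281  0.012 ]
(318, 283) [0.4417 0.0701 0.012 ]
(200, 268) [0.4722 0.2986 0.032 ]
(224, 261) [0.4853 0.2523 0.032 ]
(235, 292) [0.4249 0.2307 0.032 ]
(210, 304) [0.4024 0.2786 0.032 ]
```

View pics/c1.png

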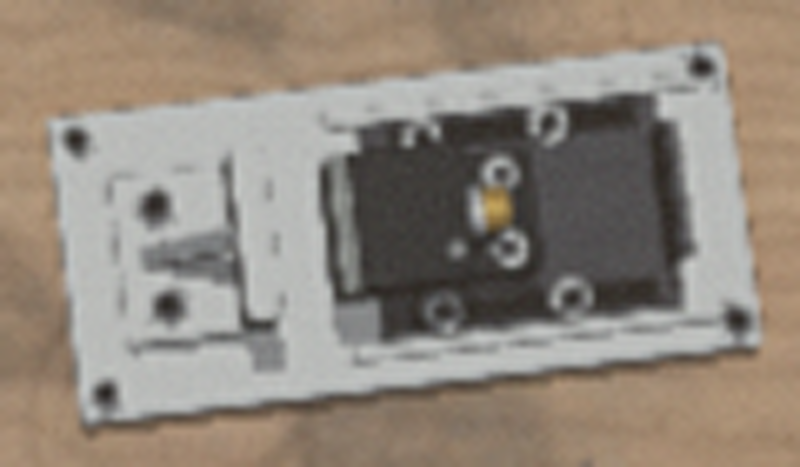

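```bash
for i in 1 2 3; do python3 -m jog '[{"dx":0.466,"dy":-0.65},{"dx":0.466,"dy":-0.65},{"dx":0.466,"dy":-0.65},{"dx":0.466,"dy":-0.65},{"dx":0.466,"dy":-0.65}]'; done
cat > snap.py <<'E'
import sys,pickle,cv2
from rig import manip
s=manip.get_state();d=manip.get_image(sys.argv[1]);pickle.dump((s,d),open(sys.argv[2]+".pkl","wb"))
cv2.imwrite("pics/"+sys.argv[2]+".png",d["img"][:,:,::-1]);print(s["clock"],s["position"].round(4),s["ee_rot"].round(4))
E
python3 snap.py wrist w1
```

```text
0.15 [ 0.1653 -0.5503  0.2306] [-7.000e-04  9.894e-01  1.454e-01 -0.000e+00]schema error: expected keys dx, dy, dz, ax, ay, az, grip
schema error: expected keys dx, dy, dz, ax, ay, az, grip
schema error: expected keys dx, dy, dz, ax, ay, az, grip
```

```bash
python3 -m jog '[{"dx":0.466,"dy":-0.65,"dz":0,"ax":0,"ay":0,"az":0,"grip":1},{"dx":0.466,"dy":-0.65,"dz":0,"ax":0,"ay":0,"az":0,"grip":1},{"dx":0.466,"dy":-0.65,"dz":0,"ax":0,"ay":0,"az":0,"grip":1},{"dx":0.466,"dy":-0.65,"dz":0,"ax":0,"ay":0,"az":0,"grip":1},{"dx":0.466,"dy":-0.65,"dz":0,"ax":0,"ay":0,"az":0,"grip":1}]'
python3 -m jog '[{"dx":0.466,"dy":-0.65,"dz":0,"ax":0,"ay":0,"az":0,"grip":1},{"dx":0.466,"dy":-0.65,"dz":0,"ax":0,"ay":0,"az":0,"grip":1},{"dx":0.466,"dy":-0.65,"dz":0,"ax":0,"ay":0,"az":0,"grip":1},{"dx":0.466,"dy":-0.65,"dz":0,"ax":0,"ay":0,"az":0,"grip":1},{"dx":0.466,"dy":-0.65,"dz":0,"ax":0,"ay":0,"az":0,"grip":1}]'
python3 -m jog '[{"dx":0.466,"dy":-0.65,"dz":0,"ax":0,"ay":0,"az":0,"grip":1},{"dx":0.466,"dy":-0.65,"dz":0,"ax":0,"ay":0,"az":0,"grip":1},{"dx":0.466,"dy":-0.65,"dz":0,"ax":0,"ay":0,"az":0,"grip":1},{"dx":0.466,"dy":-0.65,"dz":0,"ax":0,"ay":0,"az":0,"grip":1},{"dx":0.466,"dy":-0.65,"dz":0,"ax":0,"ay":0,"az":0,"grip":1}]'
python3 snap.py wrist w1
```

```text
clock: 0.62
position: [0.2304, -0.3584, 0.2309]
ee_rot: [-0.001, 0.989, 0.145, 0.0]
contact_force: [0.0, -0.2, 0.2]
width: 0.0856
gripper_force: 0.0
clock: 1.03
position: [0.2949, -0.1696, 0.2313]
ee_rot: [-0.0, 0.989, 0.145, 0.0]
contact_force: [0.4, -0.0, 0.4]
width: 0.0857
gripper_force: 0.0
clock: 1.45
position: [0.36, 0.0195, 0.2315]
ee_rot: [-0.0, 0.989, 0.146, 0.001]
contact_force: [0.5, -0.5, 0.5]
width: 0.0856
gripper_force: 0.0
1.45 [0.36   0.0195 0.2315] [-2.000e-04  9.893e-01  1.460e-01  6.000e-04]
```

View pics/w1.png

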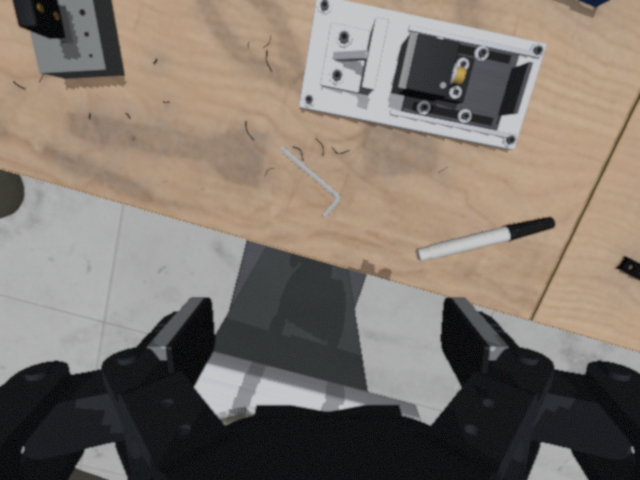

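The wrist view shows the module at the top right (target near (375,50), gap around x=390, lug near (518,85)). The key and marker lie well clear below it, and the stand is at top left. Next I'll move so the gauge is in view.

```bash
python3 -m jog '[{"dx":0.17,"dy":-0.85,"dz":0.1,"ax":0,"ay":0,"az":0,"grip":1},{"dx":0.17,"dy":-0.85,"dz":0.1,"ax":0,"ay":0,"az":0,"grip":1},{"dx":0.17,"dy":-0.85,"dz":0.1,"ax":0,"ay":0,"az":0,"grip":1},{"dx":0.17,"dy":-0.85,"dz":0.1,"ax":0,"ay":0,"az":0,"grip":1},{"dx":0.17,"dy":-0.85,"dz":0.1,"ax":0,"ay":0,"az":0,"grip":1}]'
python3 -m jog '[{"dx":0,"dy":0,"dz":0,"ax":0,"ay":0,"az":0,"grip":1},{"dx":0,"dy":0,"dz":0,"ax":0,"ay":0,"az":0,"grip":1}]' >/dev/null
python3 snap.py wrist w2
```

```text
clock: 1.92
position: [0.3398, 0.2243, 0.2073]
ee_rot: [0.0, 0.989, 0.145, 0.0]
contact_force: [0.2, -0.5, 0.1]
width: 0.085
gripper_force: 0.0
2.0833 [0.3395 0.2243 0.2069] [ 3.000e-04  9.889e-01  1.483e-01 -6.000e-04]
```

View pics/w2.png

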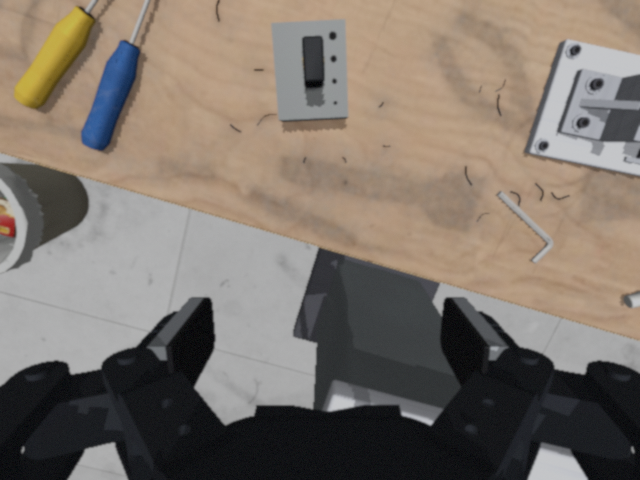

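The stand's top has corners (273,24), (346,20), (348,118) and (280,122). The gauge grip's top is at about (304-323, 37-80).

```bash
python3 - <<'E'
import pickle,cv2,numpy as np
from h import *
s,d=pickle.load(open("w2.pkl","rb"));T=tool(s)
g=d["img"].astype(int)
m=((g.max(2)<75)).astype(np.uint8);m[:, :290]=0;m[:,340:]=0;m[100:]=0
n,l,st,c=cv2.connectedComponentsWithStats(m);i=1+np.argmax(st[1:,4]);print(st[i],c[i])
for r in range(34,92,4):
    x=np.where(l[r]==i)[0];print(r,x.min() if len(x) else None,x.max() if len(x) else None,g[r,313] )
for n,ps,z in (("stand",((273,24),(346,20),(348,118),(280,122)),.032),("grip",((304,37),(322.5,36),(323,80),(306,80)),.079)):
    P=np.array([onz(d,p,z,T) for p in ps]);print(n,P.round(4)[:,:2],P.mean(0).round(4),np.linalg.norm(np.diff(P,axis=0),axis=1).round(4))
print(T[:3,:2])
E
```

```text
[ 303   37   21   53 1006] [313.0417495   62.25745527]
34 None None [148 150 150]
38 303 321 [54 55 59]
42 303 322 [58 59 61]
46 303 322 [57 60 63]
50 303 322 [59 60 63]
54 303 322 [59 60 64]
58 304 322 [60 62 64]
62 304 323 [57 58 62]
66 304 323 [58 58 62]
70 304 323 [56 57 61]
74 305 323 [55 58 59]
78 305 323 [46 49 51]
82 305 322 [14 15 15]
86 305 321 [14 14 16]
90 None None [76 79 80]
stand [[0.4703 0.3072]
 [0.489  0.2555]
 [0.4228 0.2325]
 [0.4039 0.2836]] [0.4465 0.2697 0.032 ] [0.0549 0.0701 0.0545]
grip [[0.459  0.2767]
 [0.463  0.2655]
 [0.4379 0.2575]
 [0.4346 0.2683]] [0.4486 0.267  0.079 ] [0.012  0.0264 0.0113]
[[ 9.56030212e-01  2.93265871e-01]
 [ 2.93264983e-01 -9.56030797e-01]
 [-1.37233826e-03  4.93623347e-04]]
```

```bash
python3 -m jog '[{"dx":0.464,"dy":-0.04,"dz":0.24,"ax":0,"ay":0,"az":-0.027,"grip":1},{"dx":0.464,"dy":-0.04,"dz":0.24,"ax":0,"ay":0,"az":-0.027,"grip":1},{"dx":0.464,"dy":-0.04,"dz":0.24,"ax":0,"ay":0,"az":-0.027,"grip":1},{"dx":0.464,"dy":-0.04,"dz":0.24,"ax":0,"ay":0,"az":-0.027,"grip":1},{"dx":0.464,"dy":-0.04,"dz":0.24,"ax":0,"ay":0,"az":-0.027,"grip":1}]'
python3 snap.py wrist w3
```

```text
clock: 2.55
position: [0.4506, 0.2636, 0.1456]
ee_rot: [0.001, 0.986, 0.165, -0.001]
contact_force: [-1.0, 0.1, 0.2]
width: 0.0853
gripper_force: 0.0
2.55 [0.4506 0.2636 0.1456] [ 7.000e-04  9.864e-01  1.645e-01 -1.400e-03]
```

View pics/w3.png

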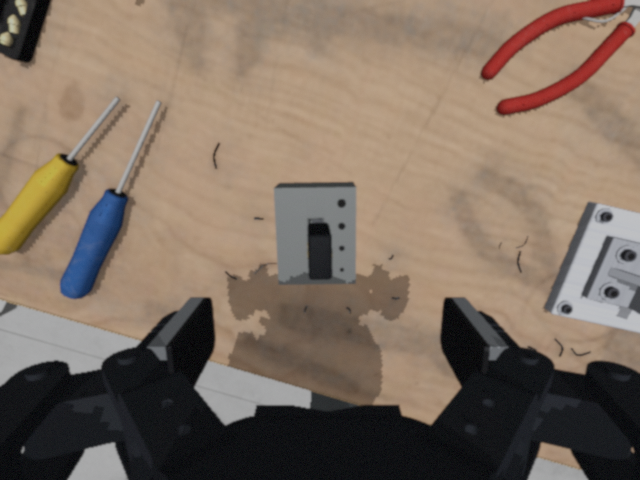

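The grip's top is at about (308-331, 234-278), centred at (320,256), a little left of the fingers' midline (327).

```bash
python3 - <<'E'
import pickle
from h import *
s,d=pickle.load(open("w3.pkl","rb"));T=tool(s)
g=d["img"].astype(int)
for r in range(218,284,6):
    x=np.where(g[r,295:345].max(1)<80)[0]+295;print(r,x.min() if len(x) else None,x.max() if len(x) else None,g[r,320])
p=onz(d,(320,256),.079,T);print(p,(np.linalg.inv(T)@np.r_[p,1])[:3])
from rig import manip
s=manip.get_state();print(s["position"],s["ee_rot"])
E
```

```text
218 None None [88 90 92]
224 308 343 [18 20 21]
230 308 329 [ 8 11 11]
236 308 330 [28 28 32]
242 308 330 [33 34 38]
248 308 343 [36 37 40]
254 308 331 [35 36 40]
260 309 331 [34 35 37]
266 309 331 [32 34 36]
272 309 331 [32 34 36]
278 308 332 [34 37 37]
[0.4499188  0.26771886 0.079     ] [ 0.00086017 -0.00422929  0.06656705]
[0.44907869 0.26339959 0.14651653] [ 6.55692415e-04  9.86337578e-01  1.64728390e-01 -1.51997658e-03]
```

```bash
python3 -m jog '[{"dx":0,"dy":-0.017,"dz":0.1,"ax":0,"ay":0,"az":0,"grip":1},{"dx":0,"dy":-0.017,"dz":0.25,"ax":0,"ay":0,"az":0,"grip":1},{"dx":0,"dy":-0.017,"dz":0.35,"ax":0,"ay":0,"az":0,"grip":1},{"dx":0,"dy":-0.017,"dz":0.41,"ax":0,"ay":0,"az":0,"grip":0.4},{"dx":0,"dy":-0.017,"dz":0.41,"ax":0,"ay":0,"az":0,"grip":-0.2}]' 60
python3 -m jog '[{"dx":0,"dy":0,"dz":0,"ax":0,"ay":0,"az":0,"grip":-1},{"dx":0,"dy":0,"dz":0,"ax":0,"ay":0,"az":0,"grip":-1},{"dx":0,"dy":0,"dz":0,"ax":0,"ay":0,"az":0,"grip":-1},{"dx":0,"dy":0,"dz":0,"ax":0,"ay":0,"az":0,"grip":-1},{"dx":0,"dy":0,"dz":0,"ax":0,"ay":0,"az":0,"grip":-1}]' 60
python3 -m jog '[{"dx":0,"dy":0,"dz":0,"ax":0,"ay":0,"az":0,"grip":-1},{"dx":0,"dy":0,"dz":0,"ax":0,"ay":0,"az":0,"grip":-1}]' 60
```

```text
clock: 3.02
position: [0.4438, 0.267, 0.0432]
ee_rot: [0.001, 0.986, 0.166, -0.003]
contact_force: [-0.7, 0.5, 0.8]
width: 0.0639
gripper_force: 0.0
clock: 3.43
position: [0.4484, 0.2702, 0.0468]
ee_rot: [-0.0, 0.986, 0.166, 0.002]
contact_force: [-1.6, -1.1, 7.7]
width: 0.013
gripper_force: 58.8
clock: 3.6
position: [0.4484, 0.2702, 0.0468]
ee_rot: [-0.0, 0.986, 0.166, 0.002]
contact_force: [-0.5, -0.7, 8.5]
width: 0.0134
gripper_force: 58.8
```

```bash
python3 -m jog '[{"dx":0,"dy":0,"dz":-0.08,"ax":0,"ay":0,"az":0,"grip":-1},{"dx":0,"dy":0,"dz":-0.16,"ax":0,"ay":0,"az":0,"grip":-1},{"dx":0,"dy":0,"dz":-0.24,"ax":0,"ay":0,"az":0,"grip":-1},{"dx":0,"dy":0,"dz":-0.32,"ax":0,"ay":0,"az":0,"grip":-1},{"dx":0,"dy":0,"dz":-0.4,"ax":0,"ay":0,"az":0,"grip":-1}]' 60
python3 - <<'E'
# module geometry from w1 wrist & top
import pickle
from h import *
s,d=pickle.load(open("w1.pkl","rb"));T=tool(s)
t=pickle.load(open("d0.pkl","rb"))["top"]
z=lambda u,v:(305+u*120/800,220+v*70/467)
f=lambda p,h:(onz(d,p,h,T)[:2]).round(4)
g=lambda p,h:(onz(t,z(*p),h)[:2]).round(4)
print("holes top",g((77,140),.012),g((703,67),.012),g((737,320),.012),g((106,395),.012))
print("holes wr",f((325,5),.012),f((538,50),.012),f((511,140),.012),f((308,100),.012))
print("target edge top",g((274,152),.057),g((280,318),.057)); print("wr",f((388,19),.057),f((373,95),.057))
print("sensor edge top",g((325,160),.057),g((338,300),.057),g((355,150),.057));print("lug top",g((655,120),.0465),g((680,255),.0465))
E
```

```text
clock: 4.02
position: [0.447, 0.2696, 0.1462]
ee_rot: [0.0, 0.986, 0.166, 0.0]
contact_force: [-0.5, -1.0, -0.4]
width: 0.0131
gripper_force: 59.2
holes top [0.5253 0.072 ] [ 0.5454 -0.1157] [ 0.4693 -0.1235] [0.4491 0.0643]
holes wr [0.5281 0.0725] [ 0.5486 -0.1156] [ 0.4718 -0.1242] [0.4509 0.0653]
target edge top [0.5151 0.0158] [0.4674 0.0149]
wr [0.5199 0.0204] [0.4659 0.0141]
sensor edge top [0.5127 0.0012] [ 0.4724 -0.0018] [ 0.5155 -0.0075]
lug top [ 0.5247 -0.0955] [ 0.4853 -0.1016]
```

```bash
python3 -m jog '[{"dx":-0.12,"dy":0.8,"dz":0,"ax":0,"ay":0,"az":0.1444,"grip":-1},{"dx":-0.12,"dy":0.8,"dz":0,"ax":0,"ay":0,"az":0.1444,"grip":-1},{"dx":-0.12,"dy":0.8,"dz":0,"ax":0,"ay":0,"az":0.1444,"grip":-1},{"dx":-0.12,"dy":0.8,"dz":0,"ax":0,"ay":0,"az":0.1444,"grip":-1},{"dx":-0.12,"dy":0.8,"dz":0,"ax":0,"ay":0,"az":0.1444,"grip":-1}]' 60
python3 -m jog '[{"dx":0,"dy":0,"dz":0,"ax":0,"ay":0,"az":0,"grip":-1}]' 60
python3 - <<'E'
from rig import manip
from h import *
s=manip.get_state();T=tool(s);print(s["position"],np.degrees(np.arctan2(T[1,1],T[0,1])),T[:3,2])
for n,p in(("gap",(.4949,.0087,.13)),):print(n,((np.linalg.inv(T)@np.r_[p,1])[:3]/.25).round(4))
E
```

```text
clock: 4.43
position: [0.4845, 0.0687, 0.1455]
ee_rot: [0.0, 0.999, 0.054, 0.001]
contact_force: [0.1, 0.9, -1.8]
width: 0.013
gripper_force: 59.3
clock: 4.52
position: [0.486, 0.065, 0.1455]
ee_rot: [0.002, 0.999, 0.051, 0.001]
contact_force: [0.7, 0.4, -1.3]
width: 0.0131
gripper_force: 59.6
[0.48599182 0.06504867 0.14545986] -84.12967541723056 [ 0.00217311 -0.0041549  -0.99998901]
gap [0.0123 0.2276 0.0629]
```

```bash
python3 -m jog '[{"dx":0.012,"dy":0.228,"dz":0.08,"ax":0,"ay":0,"az":0,"grip":-1},{"dx":0.012,"dy":0.228,"dz":0.08,"ax":0,"ay":0,"az":0,"grip":-1},{"dx":0.012,"dy":0.228,"dz":0.08,"ax":0,"ay":0,"az":0,"grip":-1},{"dx":0.012,"dy":0.228,"dz":0.08,"ax":0,"ay":0,"az":0,"grip":-1}]' 60
python3 snap.py wrist w4
```

```text
clock: 4.85
position: [0.4933, 0.0143, 0.1248]
ee_rot: [-0.0, 0.999, 0.053, -0.0]
contact_force: [0.1, -0.1, -1.3]
width: 0.0136
gripper_force: 59.5
4.85 [0.4933 0.0143 0.1248] [-3.000e-04  9.986e-01  5.260e-02 -4.000e-04]
```

View pics/w4.png

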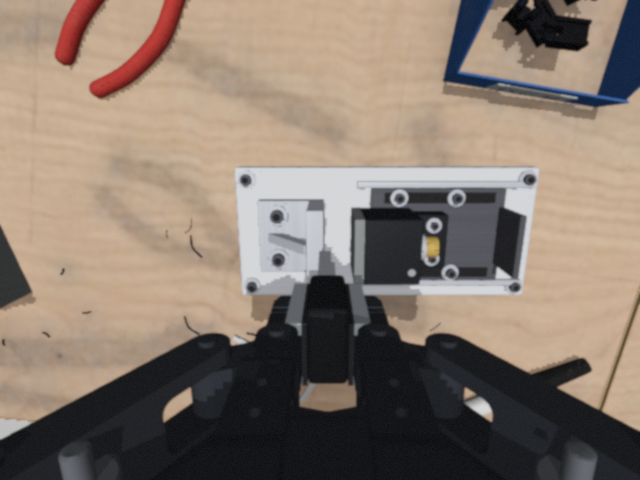

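The held gauge hangs upright at (327,320). The target's top face edge is at x≈324 (rows 200-280), the sensor's front top edge at x≈364 (rows 210-283), and the lug's back edge at about (523-525, 215-275).

```bash
python3 - <<'E'
import pickle
from h import *
s,d=pickle.load(open("w4.pkl","rb"));T=tool(s)
g=d["img"].astype(int).mean(2).round().astype(int)
print(g[225,295:375]);print(g[240,490:540])
f=lambda p,h:onz(d,p,h,T)[:2]
H=[f(p,.012) for p in((246,180),(529,179.5),(514.5,287),(252,287))]
ux=H[0]-H[1]+H[3]-H[2];ux/=np.linalg.norm(ux);uy=np.array([-ux[1],ux[0]])
c=np.mean(H,0);print("c",c,"yaw",np.degrees(np.arctan2(ux[1],ux[0])))
for n,p,h in(("tgt",(324,202),.057),("tgt",(323,275),.057),("sen",(365,222),.057),("sen bottom of face",(365,283),.057),("sen",(352,210),.057),("lug",(526,215),.0465),("lug",(522,272),.0465),("tcp",None,0)):
    q=(s["position"][:2] if p is None else f(p,h))-c;print(n,p,(q@ux).round(4),(q@uy).round(4))
tool_y=T[:2,1];print(np.degrees(np.arctan2(*tool_y[::-1])))
E
```

```text
[197 196 196 198 199 199 200 201 201 200 198 198 202 206 206 205 205 204
 204 204 203 203 203 203 203 203 199 185 152 144 168 192 208 213 214 214
 214 214 214 215 215 214 214 214 214 214 215 214 214 215 214 214 215 212
 203 172 119  68  64  93 125 142 147 146 147 146 145 144 141 126  89  56
  48  50  47  50  49  46  47  48]
[ 90  89  90  87  77  57  40  36  31  31  33  33  33  28  34  35  32  36
  36  35  30  31  35  35  31  35  44  60  77  84  88  91 113 158 197 211
 214 212 205 190 176 171 172 173 173 173 174 174 173 172]
c [ 0.49874599 -0.02543528] yaw 96.13259264164192
tgt (324, 202) 0.0422 -0.0309
tgt (323, 275) 0.0429 0.0125
sen (365, 222) 0.0189 -0.0194
sen bottom of face (365, 283) 0.018 0.0176
sen (352, 210) 0.0264 -0.0264
lug (526, 215) -0.0776 -0.0213
lug (522, 272) -0.08 0.0146
tcp None 0.0401 0.0012
-83.96657434167516
```

```bash
cat > st.py <<'E'
from rig import manip
from h import *
s=manip.get_state();T=tool(s);c=np.array([.49875,-.02544]);a=np.radians(96.1);ux=np.array([np.cos(a),np.sin(a)]);uy=np.array([-ux[1],ux[0]])
q=s["position"][:2]-c;F=s["contact_force"]
print("t%.2f x %.2f y %.2f z %.2f mm  F x %.1f y %.1f z %.1f  yaw %.2f w %.2f gf %.0f mom %s"%(s["clock"],q@ux*1e3,q@uy*1e3,s["position"][2]*1e3,F[:2]@ux,F[:2]@uy,F[2],np.degrees(np.arctan2(T[1,1],T[0,1])),s["width"]*1e3,s["gripper_force"],s["moment"].round(2)),"tilt",(T[:2,2]*1000).round(1))
E
python3 -m jog '[{"dx":0,"dy":0,"dz":0,"ax":0,"ay":0,"az":0,"grip":-1},{"dx":0,"dy":0,"dz":0,"ax":0,"ay":0,"az":0,"grip":-1}]' 60 >/dev/null
python3 st.py
```

```text
t5.07 x 41.42 y 0.76 z 125.37 mm  F x 0.2 y 0.3 z -1.2  yaw -83.77 w 13.18 gf 60 mom [-0.03 -0.03 -0.01] tilt [0.7 0.2]
```

```bash
python3 -m jog '[{"dx":0.004,"dy":0.044,"dz":0,"ax":0,"ay":0,"az":0,"grip":-1},{"dx":0.004,"dy":0.044,"dz":0.06,"ax":0,"ay":0,"az":0,"grip":-1},{"dx":0.004,"dy":0.044,"dz":0.1,"ax":0,"ay":0,"az":0,"grip":-1},{"dx":0.004,"dy":0.044,"dz":0.1,"ax":0,"ay":0,"az":0,"grip":-1}]' 60 >/dev/null; python3 st.py
python3 -m jog '[{"dx":0,"dy":0,"dz":0.03,"ax":0,"ay":0,"az":0,"grip":-1},{"dx":0,"dy":0,"dz":0.05,"ax":0,"ay":0,"az":0,"grip":-1},{"dx":0,"dy":0,"dz":0.07,"ax":0,"ay":0,"az":0,"grip":-1},{"dx":0,"dy":0,"dz":0.07,"ax":0,"ay":0,"az":0,"grip":-1}]' 60 >/dev/null; python3 st.py
```

```text
t5.40 x 29.48 y 1.17 z 98.49 mm  F x -0.4 y 0.4 z -1.5  yaw -83.81 w 13.34 gf 60 mom [ 0.01  0.02 -0.01] tilt [-3.4  0.1]
t5.73 x 29.44 y 0.42 z 81.62 mm  F x -0.1 y 0.6 z -1.0  yaw -83.84 w 13.21 gf 60 mom [-0.05  0.02 -0.01] tilt [-1.5  0. ]
```

```bash
python3 -m jog '[{"dx":0.002,"dy":-0.014,"dz":0,"ax":0,"ay":0,"az":0,"grip":-1},{"dx":0.002,"dy":-0.028,"dz":0,"ax":0,"ay":0,"az":0,"grip":-1},{"dx":0.002,"dy":-0.028,"dz":0,"ax":0,"ay":0,"az":0,"grip":-1},{"dx":0.002,"dy":-0.028,"dz":0,"ax":0,"ay":0,"az":0,"grip":-1}]' >/dev/null; python3 st.py
python3 -m jog '[{"dx":0,"dy":-0.004,"dz":0,"ax":0,"ay":0,"az":0,"grip":-1},{"dx":0,"dy":-0.004,"dz":0,"ax":0,"ay":0,"az":0,"grip":-1}]' >/dev/null; python3 st.py
python3 -m jog '[{"dx":0,"dy":-0.004,"dz":0,"ax":0,"ay":0,"az":0,"grip":-1},{"dx":0,"dy":-0.004,"dz":0,"ax":0,"ay":0,"az":0,"grip":-1}]' >/dev/null; python3 st.py
```

```text
t6.07 x 36.62 y -0.82 z 82.73 mm  F x 0.3 y -0.7 z -0.4  yaw -83.81 w 12.85 gf 60 mom [ 0.01 -0.03  0.04] tilt [ 0.7 -0.2]
t6.23 x 37.45 y -0.70 z 82.58 mm  F x 0.4 y 0.4 z -1.4  yaw -83.84 w 12.90 gf 60 mom [-0.02 -0.02 -0.  ] tilt [ 0.4 -0.1]
t6.40 x 38.28 y -0.69 z 82.51 mm  F x -1.0 y 0.3 z -0.4  yaw -83.84 w 12.90 gf 59 mom [-0.07 -0.04  0.06] tilt [ 0.3 -0.3]
```

```bash
python3 -m jog '[{"dx":0,"dy":-0.002,"dz":0,"ax":0,"ay":0,"az":0,"grip":-1},{"dx":0,"dy":-0.002,"dz":0,"ax":0,"ay":0,"az":0,"grip":-1}]' >/dev/null; python3 st.py
python3 -m jog '[{"dx":0,"dy":-0.002,"dz":0,"ax":0,"ay":0,"az":0,"grip":-1},{"dx":0,"dy":-0.002,"dz":0,"ax":0,"ay":0,"az":0,"grip":-1}]' >/dev/null; python3 st.py
python3 -m jog '[{"dx":0,"dy":-0.002,"dz":0,"ax":0,"ay":0,"az":0,"grip":-1},{"dx":0,"dy":-0.002,"dz":0,"ax":0,"ay":0,"az":0,"grip":-1}]' >/dev/null; python3 st.py
```

```text
t6.57 x 38.40 y -0.71 z 82.50 mm  F x -2.8 y -0.1 z -0.2  yaw -83.82 w 12.87 gf 60 mom [-0.42 -0.01 -0.01] tilt [ 0.3 -1. ]
t6.73 x 38.50 y -0.76 z 82.51 mm  F x -3.4 y 0.6 z -0.2  yaw -83.81 w 13.29 gf 60 mom [-0.84  0.01  0.  ] tilt [ 0.4 -1.7]
t6.90 x 38.63 y -0.76 z 82.51 mm  F x -6.7 y 1.0 z 0.4  yaw -83.80 w 13.58 gf 60 mom [-1.22 -0.04 -0.04] tilt [ 0.5 -2.5]
```

```bash
python3 -m jog '[{"dx":0,"dy":0.03,"dz":0,"ax":0,"ay":0,"az":0,"grip":-1},{"dx":0,"dy":0.06,"dz":0,"ax":0,"ay":0,"az":0,"grip":-1},{"dx":0,"dy":0.06,"dz":0,"ax":0,"ay":0,"az":0,"grip":-1},{"dx":0,"dy":0.06,"dz":0,"ax":0,"ay":0,"az":0,"grip":-1}]' >/dev/null; python3 st.py
python3 -m jog '[{"dx":0,"dy":0.004,"dz":0,"ax":0,"ay":0,"az":0,"grip":-1},{"dx":0,"dy":0.004,"dz":0,"ax":0,"ay":0,"az":0,"grip":-1}]' >/dev/null; python3 st.py
python3 -m jog '[{"dx":0,"dy":0.004,"dz":0,"ax":0,"ay":0,"az":0,"grip":-1},{"dx":0,"dy":0.004,"dz":0,"ax":0,"ay":0,"az":0,"grip":-1}]' >/dev/null; python3 st.py
```

```text
t7.23 x 24.71 y -0.52 z 82.27 mm  F x -0.2 y 0.5 z -1.9  yaw -83.92 w 13.52 gf 60 mom [ 0.03 -0.04 -0.  ] tilt [-0.3  0.6]
t7.40 x 24.53 y -0.54 z 82.31 mm  F x 2.7 y 0.4 z -1.1  yaw -83.89 w 13.29 gf 60 mom [0.48 0.03 0.  ] tilt [-0.3  1.5]
t7.57 x 24.19 y -0.50 z 82.31 mm  F x 5.7 y 0.5 z -1.1  yaw -83.90 w 13.19 gf 60 mom [ 1.   -0.02 -0.  ] tilt [-0.4  2.5]
```

```bash
python3 -m jog '[{"dx":0,"dy":-0.008,"dz":0,"ax":0,"ay":0,"az":0,"grip":-1},{"dx":0,"dy":-0.01,"dz":-0.08,"ax":0,"ay":0,"az":0,"grip":-1},{"dx":0,"dy":-0.01,"dz":-0.16,"ax":0,"ay":0,"az":0,"grip":-1},{"dx":0,"dy":0.15,"dz":-0.16,"ax":0,"ay":0,"az":0,"grip":-1},{"dx":0,"dy":0.3,"dz":-0.16,"ax":0,"ay":0,"az":0,"grip":-1}]' >/dev/null; python3 st.py
python3 -m jog '[{"dx":0,"dy":0.14,"dz":0,"ax":0,"ay":0,"az":0,"grip":-1},{"dx":0,"dy":0.151,"dz":0,"ax":0,"ay":0,"az":0,"grip":-1},{"dx":0,"dy":0.151,"dz":0,"ax":0,"ay":0,"az":0,"grip":-1},{"dx":0,"dy":0.151,"dz":0,"ax":0,"ay":0,"az":0,"grip":-1}]' >/dev/null; python3 st.py
python3 snap.py wrist w5
```

```text
t7.98 x -52.56 y -1.86 z 124.05 mm  F x 0.8 y -0.2 z -0.5  yaw -83.55 w 12.99 gf 60 mom [0.02 0.   0.04] tilt [ 3.6 -2.5]
t8.32 x -89.92 y -0.28 z 122.19 mm  F x 0.0 y 0.4 z -2.0  yaw -83.90 w 13.00 gf 60 mom [-0.    0.01 -0.02] tilt [-0.9  0.1]
8.3167 [ 0.5086 -0.1148  0.1222] [-1.000e-04  9.986e-01  5.320e-02 -4.000e-04]
```

View pics/w5.png

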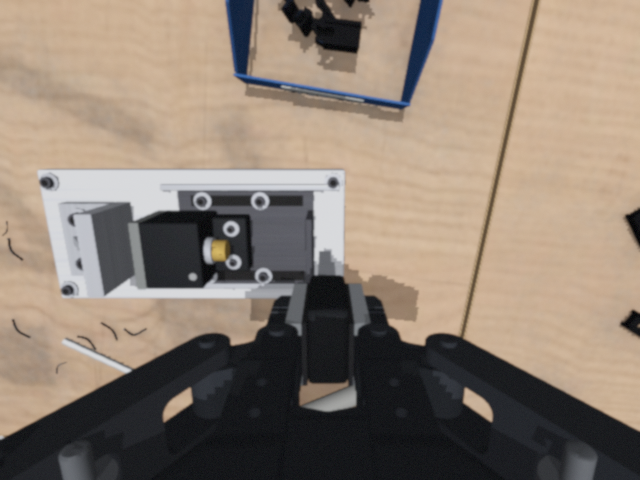

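The lug's back edge is at x≈313 px, about 8 mm ahead of the gauge axis (327 px). The gauge therefore clears it and can go down behind it.

```bash
python3 -m jog '[{"dx":0,"dy":0,"dz":0.06,"ax":0,"ay":0,"az":0,"grip":-1},{"dx":0,"dy":0,"dz":0.12,"ax":0,"ay":0,"az":0,"grip":-1},{"dx":0,"dy":0,"dz":0.15,"ax":0,"ay":0,"az":0,"grip":-1},{"dx":0,"dy":0,"dz":0.17,"ax":0,"ay":0,"az":0,"grip":-1},{"dx":0,"dy":0,"dz":0.184,"ax":0,"ay":0,"az":0,"grip":-1}]' >/dev/null; python3 st.py
python3 -m jog '[{"dx":0,"dy":-0.008,"dz":0,"ax":0,"ay":0,"az":0,"grip":-1},{"dx":0,"dy":-0.008,"dz":0,"ax":0,"ay":0,"az":0,"grip":-1}]' >/dev/null; python3 st.py
python3 -m jog '[{"dx":0,"dy":-0.004,"dz":0,"ax":0,"ay":0,"az":0,"grip":-1},{"dx":0,"dy":-0.004,"dz":0,"ax":0,"ay":0,"az":0,"grip":-1}]' >/dev/null; python3 st.py
python3 -m jog '[{"dx":0,"dy":-0.004,"dz":0,"ax":0,"ay":0,"az":0,"grip":-1},{"dx":0,"dy":-0.004,"dz":0,"ax":0,"ay":0,"az":0,"grip":-1}]' >/dev/null; python3 st.py
```

```text
t8.78 x -88.97 y -0.53 z 75.92 mm  F x -0.1 y -0.6 z -0.8  yaw -83.77 w 13.04 gf 60 mom [ 0.03  0.   -0.03] tilt [-0.9  0.2]
t8.95 x -87.44 y -0.95 z 76.69 mm  F x 0.3 y -1.2 z -0.7  yaw -83.82 w 12.92 gf 60 mom [ 0.   -0.01  0.04] tilt [0.3 0. ]
t9.12 x -86.88 y -1.11 z 77.00 mm  F x -0.2 y 0.2 z -0.5  yaw -83.84 w 13.19 gf 60 mom [-0.03  0.02 -0.03] tilt [ 1.1 -0.4]
t9.28 x -85.87 y -0.84 z 76.74 mm  F x 0.0 y -0.1 z -1.8  yaw -83.85 w 13.07 gf 60 mom [ 0.04 -0.04  0.01] tilt [ 0.5 -0.2]
```

```bash
python3 -m jog '[{"dx":0,"dy":-0.003,"dz":0,"ax":0,"ay":0,"az":0,"grip":-1},{"dx":0,"dy":-0.003,"dz":0,"ax":0,"ay":0,"az":0,"grip":-1}]' >/dev/null; python3 st.py
python3 -m jog '[{"dx":0,"dy":-0.003,"dz":0,"ax":0,"ay":0,"az":0,"grip":-1},{"dx":0,"dy":-0.003,"dz":0,"ax":0,"ay":0,"az":0,"grip":-1}]' >/dev/null; python3 st.py
python3 -m jog '[{"dx":0,"dy":-0.003,"dz":0,"ax":0,"ay":0,"az":0,"grip":-1},{"dx":0,"dy":-0.003,"dz":0,"ax":0,"ay":0,"az":0,"grip":-1}]' >/dev/null; python3 st.py
python3 -m jog '[{"dx":0,"dy":-0.003,"dz":0,"ax":0,"ay":0,"az":0,"grip":-1},{"dx":0,"dy":-0.003,"dz":0,"ax":0,"ay":0,"az":0,"grip":-1}]' >/dev/null; python3 st.py
```

```text
t9.45 x -85.10 y -0.71 z 76.52 mm  F x -0.2 y 0.1 z -1.7  yaw -83.85 w 13.30 gf 60 mom [ 0.02 -0.02  0.03] tilt [ 0.1 -0.1]
t9.62 x -84.83 y -0.77 z 76.48 mm  F x -1.0 y 0.2 z -1.5  yaw -83.83 w 13.30 gf 60 mom [-0.31  0.07 -0.02] tilt [ 0.2 -1. ]
t9.78 x -84.67 y -0.82 z 76.53 mm  F x -4.7 y 0.3 z -0.8  yaw -83.81 w 13.38 gf 60 mom [-0.9   0.07 -0.02] tilt [ 0.4 -2.1]
t9.95 x -84.28 y -0.88 z 76.56 mm  F x -5.5 y 1.5 z -2.0  yaw -83.80 w 12.80 gf 60 mom [-1.2   0.01  0.03] tilt [ 0.6 -2.7]
```

```bash
python3 -m jog '[{"dx":0,"dy":-0.005,"dz":0,"ax":0,"ay":0,"az":0,"grip":-1},{"dx":0,"dy":-0.01,"dz":0,"ax":0,"ay":0,"az":0,"grip":-1},{"dx":0,"dy":-0.015,"dz":0,"ax":0,"ay":0,"az":0,"grip":-1},{"dx":0,"dy":-0.02,"dz":0,"ax":0,"ay":0,"az":0,"grip":-1},{"dx":0,"dy":-0.023,"dz":0,"ax":0,"ay":0,"az":0,"grip":-1}]' >/dev/null; python3 st.py
python3 -m jog '[{"dx":0,"dy":-0.005,"dz":0,"ax":0,"ay":0,"az":0,"grip":-1},{"dx":0,"dy":-0.01,"dz":0,"ax":0,"ay":0,"az":0,"grip":-1},{"dx":0,"dy":-0.015,"dz":0,"ax":0,"ay":0,"az":0,"grip":-1},{"dx":0,"dy":-0.02,"dz":0,"ax":0,"ay":0,"az":0,"grip":-1},{"dx":0,"dy":-0.02,"dz":0,"ax":0,"ay":0,"az":0,"grip":-1}]' >/dev/null; python3 st.py
python3 -m jog '[{"dx":0,"dy":0,"dz":0,"ax":0,"ay":0,"az":0,"grip":-1}]' >/dev/null; python3 st.py
```

```text
t10.37 x -78.65 y -0.86 z 76.55 mm  F x -6.4 y 1.6 z -1.8  yaw -83.79 w 13.20 gf 60 mom [-1.24  0.13 -0.04] tilt [ 0.6 -3. ]
t10.78 x -73.46 y -0.84 z 76.53 mm  F x -6.5 y 1.5 z -1.5  yaw -83.80 w 13.11 gf 60 mom [-1.13  0.03 -0.03] tilt [ 0.6 -2.7]
t10.87 x -73.47 y -0.86 z 76.53 mm  F x -5.0 y 0.8 z -0.7  yaw -83.80 w 13.20 gf 60 mom [-1.13  0.06 -0.03] tilt [ 0.6 -2.6]
```

```bash
python3 -m jog '[{"dx":0,"dy":0.012,"dz":0,"ax":0,"ay":0,"az":0,"grip":-1},{"dx":0,"dy":0.02,"dz":-0.06,"ax":0,"ay":0,"az":0,"grip":-1},{"dx":0,"dy":0.02,"dz":-0.18,"ax":0,"ay":0,"az":0,"grip":-1},{"dx":0,"dy":-0.1,"dz":-0.18,"ax":0,"ay":0,"az":0,"grip":-1},{"dx":0,"dy":-0.25,"dz":-0.18,"ax":0,"ay":0,"az":0,"grip":-1}]' >/dev/null; python3 st.py
python3 -m jog '[{"dx":0,"dy":-0.13,"dz":0,"ax":0,"ay":0,"az":0,"grip":-1},{"dx":0,"dy":-0.18,"dz":0,"ax":0,"ay":0,"az":0,"grip":-1},{"dx":0,"dy":-0.18,"dz":0,"ax":0,"ay":0,"az":0,"grip":-1},{"dx":0,"dy":-0.18,"dz":0,"ax":0,"ay":0,"az":0,"grip":-1},{"dx":0,"dy":-0.18,"dz":0,"ax":0,"ay":0,"az":0,"grip":-1}]' >/dev/null; python3 st.py
```

```text
t11.28 x -10.74 y -2.75 z 123.15 mm  F x 0.2 y -0.6 z -2.3  yaw -84.13 w 13.15 gf 60 mom [ 0.06 -0.06 -0.06] tilt [ 5. -0.]
t11.70 x 34.74 y -0.87 z 121.38 mm  F x -0.1 y 0.0 z -0.6  yaw -83.85 w 13.18 gf 60 mom [ 0.02 -0.01  0.  ] tilt [ 0.2 -0.4]
```

```bash
python3 -m jog '[{"dx":0,"dy":-0.008,"dz":0.03,"ax":0,"ay":0,"az":0,"grip":-1},{"dx":0,"dy":-0.008,"dz":0.06,"ax":0,"ay":0,"az":0,"grip":-1},{"dx":0,"dy":-0.008,"dz":0.068,"ax":0,"ay":0,"az":0,"grip":-1},{"dx":0,"dy":-0.008,"dz":0.068,"ax":0,"ay":0,"az":0,"grip":-1}]' >/dev/null; python3 st.py
python3 -m jog '[{"dx":0,"dy":0,"dz":0.008,"ax":0,"ay":0,"az":0,"grip":-1},{"dx":0,"dy":0,"dz":0.016,"ax":0,"ay":0,"az":0,"grip":-1},{"dx":0,"dy":0,"dz":0.024,"ax":0,"ay":0,"az":0,"grip":-1},{"dx":0,"dy":0,"dz":0.024,"ax":0,"ay":0,"az":0,"grip":-1}]' >/dev/null; python3 st.py
```

```text
t12.03 x 36.93 y 0.36 z 103.07 mm  F x 0.2 y -0.5 z -1.5  yaw -83.91 w 13.15 gf 60 mom [-0.01 -0.02 -0.  ] tilt [-2.9  0.2]
t12.37 x 37.33 y -0.40 z 98.09 mm  F x 0.3 y -0.9 z -1.4  yaw -83.85 w 13.31 gf 60 mom [0.03 0.02 0.04] tilt [-0.6 -0. ]
```

```bash
python3 -m jog '[{"dx":0,"dy":0.002,"dz":0.01,"ax":0,"ay":0,"az":0,"grip":-1},{"dx":0,"dy":0.002,"dz":0.02,"ax":0,"ay":0,"az":0,"grip":-1},{"dx":0,"dy":0.002,"dz":0.03,"ax":0,"ay":0,"az":0,"grip":-1},{"dx":0,"dy":0.002,"dz":0.03,"ax":0,"ay":0,"az":0,"grip":-1}]' >/dev/null; python3 st.py
python3 -m jog '[{"dx":0,"dy":0.002,"dz":0.01,"ax":0,"ay":0,"az":0,"grip":-1},{"dx":0,"dy":0.002,"dz":0.02,"ax":0,"ay":0,"az":0,"grip":-1},{"dx":0,"dy":0.002,"dz":0.02,"ax":0,"ay":0,"az":0,"grip":-1}]' >/dev/null; python3 st.py
```

```text
t12.70 x 36.95 y -0.19 z 90.36 mm  F x 0.9 y -0.3 z -1.0  yaw -83.84 w 13.13 gf 60 mom [ 0.01  0.04 -0.  ] tilt [-1.  0.]
t12.95 x 36.41 y -0.26 z 85.39 mm  F x -0.1 y 0.4 z -1.2  yaw -83.85 w 13.25 gf 60 mom [0.05 0.04 0.01] tilt [-0.9  0. ]
```

In the gap and free. I'll touch both sides to measure it.

```bash
python3 -m jog '[{"dx":0,"dy":0.003,"dz":0,"ax":0,"ay":0,"az":0,"grip":-1},{"dx":0,"dy":0.003,"dz":0,"ax":0,"ay":0,"az":0,"grip":-1}]' >/dev/null; python3 st.py
python3 -m jog '[{"dx":0,"dy":0.003,"dz":0,"ax":0,"ay":0,"az":0,"grip":-1},{"dx":0,"dy":0.003,"dz":0,"ax":0,"ay":0,"az":0,"grip":-1}]' >/dev/null; python3 st.py
python3 -m jog '[{"dx":0,"dy":-0.013,"dz":0,"ax":0,"ay":0,"az":0,"grip":-1},{"dx":0,"dy":-0.013,"dz":0,"ax":0,"ay":0,"az":0,"grip":-1}]' >/dev/null; python3 st.py
python3 -m jog '[{"dx":0,"dy":-0.002,"dz":0,"ax":0,"ay":0,"az":0,"grip":-1},{"dx":0,"dy":-0.002,"dz":0,"ax":0,"ay":0,"az":0,"grip":-1}]' >/dev/null; python3 st.py
python3 -m jog '[{"dx":0,"dy":-0.002,"dz":0,"ax":0,"ay":0,"az":0,"grip":-1},{"dx":0,"dy":-0.002,"dz":0,"ax":0,"ay":0,"az":0,"grip":-1}]' >/dev/null; python3 st.py
```

```text
t13.12 x 35.58 y -0.53 z 85.85 mm  F x -1.0 y -0.1 z -1.8  yaw -83.85 w 13.22 gf 60 mom [ 0.04  0.02 -0.03] tilt [-0.2  0. ]
t13.28 x 35.43 y -0.54 z 85.89 mm  F x 2.5 y -0.5 z -0.8  yaw -83.88 w 13.04 gf 60 mom [ 0.58  0.04 -0.04] tilt [-0.2  1.2]
t13.45 x 38.11 y -0.72 z 86.02 mm  F x 0.7 y -0.8 z -1.5  yaw -83.82 w 13.04 gf 60 mom [ 0.03 -0.04 -0.01] tilt [ 0.4 -0.6]
t13.62 x 38.30 y -0.78 z 86.04 mm  F x -0.7 y -0.4 z -0.8  yaw -83.82 w 13.20 gf 60 mom [-0.11 -0.04 -0.01] tilt [ 0.5 -0.9]
t13.78 x 38.42 y -0.79 z 86.05 mm  F x -2.2 y 1.2 z 0.1  yaw -83.81 w 13.08 gf 60 mom [-0.55 -0.02 -0.01] tilt [ 0.6 -1.5]
```

```bash
python3 -m jog '[{"dx":0,"dy":0.008,"dz":0,"ax":0,"ay":0,"az":0,"grip":-1},{"dx":0,"dy":0.008,"dz":-0.07,"ax":0,"ay":0,"az":0,"grip":-1},{"dx":0,"dy":0.008,"dz":-0.15,"ax":0,"ay":0,"az":0,"grip":-1},{"dx":0,"dy":0.14,"dz":-0.15,"ax":0,"ay":0,"az":0,"grip":-1},{"dx":0,"dy":0.29,"dz":-0.15,"ax":0,"ay":0,"az":0,"grip":-1}]' >/dev/null; python3 st.py
python3 -m jog '[{"dx":0,"dy":0.12,"dz":0,"ax":0,"ay":0,"az":0,"grip":-1},{"dx":0,"dy":0.178,"dz":0,"ax":0,"ay":0,"az":0,"grip":-1},{"dx":0,"dy":0.178,"dz":0,"ax":0,"ay":0,"az":0,"grip":-1},{"dx":0,"dy":0.178,"dz":0,"ax":0,"ay":0,"az":0,"grip":-1},{"dx":0,"dy":0.178,"dz":0,"ax":0,"ay":0,"az":0,"grip":-1}]' >/dev/null; python3 st.py
```

```text
t14.20 x -32.37 y -1.56 z 124.77 mm  F x 0.6 y -0.2 z -1.0  yaw -83.63 w 13.02 gf 60 mom [ 0.01 -0.01  0.03] tilt [2.9 0.9]
t14.62 x -76.95 y -0.27 z 123.17 mm  F x 0.5 y -0.9 z -1.0  yaw -83.87 w 13.16 gf 60 mom [-0.01  0.01 -0.05] tilt [-0.9  1.3]
```

```bash
python3 -m jog '[{"dx":0,"dy":0.006,"dz":0.04,"ax":0,"ay":0,"az":0,"grip":-1},{"dx":0,"dy":0.006,"dz":0.1,"ax":0,"ay":0,"az":0,"grip":-1},{"dx":0,"dy":0.006,"dz":0.15,"ax":0,"ay":0,"az":0,"grip":-1},{"dx":0,"dy":0.006,"dz":0.186,"ax":0,"ay":0,"az":0,"grip":-1},{"dx":0,"dy":0.006,"dz":0.186,"ax":0,"ay":0,"az":0,"grip":-1}]' >/dev/null; python3 st.py
python3 -m jog '[{"dx":0,"dy":-0.006,"dz":0,"ax":0,"ay":0,"az":0,"grip":-1},{"dx":0,"dy":-0.01,"dz":0,"ax":0,"ay":0,"az":0,"grip":-1},{"dx":0,"dy":-0.01,"dz":0,"ax":0,"ay":0,"az":0,"grip":-1}]' >/dev/null; python3 st.py
```

```text
t15.03 x -77.72 y 0.98 z 74.63 mm  F x -0.9 y 0.5 z -1.1  yaw -83.78 w 13.30 gf 60 mom [-0.    0.04  0.01] tilt [-4.6  1.7]
t15.28 x -76.72 y -1.25 z 77.54 mm  F x 0.0 y -0.3 z -1.2  yaw -83.82 w 13.14 gf 60 mom [ 0.04  0.02 -0.04] tilt [ 1.3 -0.4]
```

```bash
python3 -m jog '[{"dx":0,"dy":-0.008,"dz":0,"ax":0,"ay":0,"az":0,"grip":-1},{"dx":0,"dy":-0.008,"dz":0,"ax":0,"ay":0,"az":0,"grip":-1}]' >/dev/null; python3 st.py
python3 -m jog '[{"dx":0,"dy":-0.004,"dz":0,"ax":0,"ay":0,"az":0,"grip":-1},{"dx":0,"dy":-0.008,"dz":0,"ax":0,"ay":0,"az":0,"grip":-1},{"dx":0,"dy":-0.008,"dz":0,"ax":0,"ay":0,"az":0,"grip":-1}]' >/dev/null; python3 st.py
python3 -m jog '[{"dx":0,"dy":-0.004,"dz":0,"ax":0,"ay":0,"az":0,"grip":-1},{"dx":0,"dy":-0.004,"dz":0,"ax":0,"ay":0,"az":0,"grip":-1}]' >/dev/null; python3 st.py
```

```text
t15.45 x -74.72 y -1.00 z 77.46 mm  F x 0.7 y 0.1 z -1.2  yaw -83.84 w 13.25 gf 60 mom [-0.01 -0.05  0.02] tilt [ 1.  -0.2]
t15.70 x -73.65 y -1.01 z 77.32 mm  F x -2.3 y 0.2 z -0.2  yaw -83.81 w 12.98 gf 60 mom [-0.51  0.07 -0.04] tilt [ 1.  -1.8]
t15.87 x -73.39 y -1.05 z 77.32 mm  F x -4.9 y 1.7 z 0.4  yaw -83.79 w 13.09 gf 60 mom [-1.01  0.07 -0.  ] tilt [ 1.1 -3. ]
```

```bash
python3 -m jog '[{"dx":0,"dy":-0.003,"dz":0,"ax":0,"ay":0,"az":0,"grip":-1},{"dx":0,"dy":-0.007,"dz":0,"ax":0,"ay":0,"az":0,"grip":-1},{"dx":0,"dy":-0.007,"dz":0,"ax":0,"ay":0,"az":0,"grip":-1}]' >/dev/null; python3 st.py
```

```text
t16.12 x -71.95 y -1.06 z 77.32 mm  F x -5.5 y 1.0 z 0.4  yaw -83.79 w 13.06 gf 60 mom [-1.22  0.06 -0.02] tilt [ 1.2 -3.5]
```

```bash
python3 -m jog '[{"dx":0,"dy":-0.002,"dz":0,"ax":0,"ay":0,"az":0,"grip":-1},{"dx":0,"dy":-0.002,"dz":0,"ax":0,"ay":0,"az":0,"grip":-1}]' >/dev/null; python3 st.py
python3 -m jog '[{"dx":0,"dy":0.012,"dz":0,"ax":0,"ay":0,"az":0,"grip":-1},{"dx":0,"dy":0.02,"dz":-0.06,"ax":0,"ay":0,"az":0,"grip":-1},{"dx":0,"dy":0.02,"dz":-0.18,"ax":0,"ay":0,"az":0,"grip":-1},{"dx":0,"dy":-0.1,"dz":-0.18,"ax":0,"ay":0,"az":0,"grip":-1},{"dx":0,"dy":-0.25,"dz":-0.18,"ax":0,"ay":0,"az":0,"grip":-1}]' >/dev/null; python3 st.py
python3 -m jog '[{"dx":0,"dy":-0.13,"dz":0,"ax":0,"ay":0,"az":0,"grip":-1},{"dx":0,"dy":-0.18,"dz":0,"ax":0,"ay":0,"az":0,"grip":-1},{"dx":0,"dy":-0.18,"dz":0,"ax":0,"ay":0,"az":0,"grip":-1},{"dx":0,"dy":-0.18,"dz":0,"ax":0,"ay":0,"az":0,"grip":-1},{"dx":0,"dy":-0.18,"dz":0,"ax":0,"ay":0,"az":0,"grip":-1}]' >/dev/null; python3 st.py
```

```text
t16.28 x -71.53 y -1.07 z 77.33 mm  F x -5.8 y 2.0 z 0.3  yaw -83.79 w 12.98 gf 60 mom [-1.19  0.07 -0.01] tilt [ 1.2 -3.6]
t16.70 x -8.40 y -2.68 z 123.52 mm  F x 1.2 y -0.6 z -1.3  yaw -84.12 w 13.21 gf 60 mom [-0.05 -0.03  0.02] tilt [ 4.8 -0.3]
t17.12 x 37.14 y -0.83 z 121.82 mm  F x 0.7 y 0.1 z -1.6  yaw -83.85 w 13.23 gf 60 mom [ 0.04 -0.   -0.02] tilt [ 0.1 -0.6]
```

```bash
python3 -m jog '[{"dx":0,"dy":-0.003,"dz":0.03,"ax":0,"ay":0,"az":0,"grip":-1},{"dx":0,"dy":-0.003,"dz":0.06,"ax":0,"ay":0,"az":0,"grip":-1},{"dx":0,"dy":-0.003,"dz":0.072,"ax":0,"ay":0,"az":0,"grip":-1},{"dx":0,"dy":-0.003,"dz":0.072,"ax":0,"ay":0,"az":0,"grip":-1},{"dx":0,"dy":-0.003,"dz":0.072,"ax":0,"ay":0,"az":0,"grip":-1}]' >/dev/null; python3 st.py
python3 -m jog '[{"dx":0,"dy":0,"dz":0,"ax":0,"ay":0,"az":0,"grip":-1},{"dx":0,"dy":0,"dz":0,"ax":0,"ay":0,"az":0,"grip":-1}]' >/dev/null; python3 st.py
```

```text
t17.53 x 38.22 y -0.25 z 103.28 mm  F x 0.1 y -0.2 z -2.0  yaw -83.89 w 12.88 gf 60 mom [-0.04  0.01  0.02] tilt [-1.3  0. ]
t17.70 x 38.42 y -0.82 z 104.05 mm  F x 0.1 y 0.1 z -0.6  yaw -83.86 w 13.10 gf 60 mom [0.   0.02 0.03] tilt [ 0.4 -0.1]
```

```bash
python3 -m jog '[{"dx":0,"dy":0.002,"dz":0.004,"ax":0,"ay":0,"az":0,"grip":-1},{"dx":0,"dy":0.002,"dz":0.008,"ax":0,"ay":0,"az":0,"grip":-1},{"dx":0,"dy":0.002,"dz":0.012,"ax":0,"ay":0,"az":0,"grip":-1},{"dx":0,"dy":0.002,"dz":0.012,"ax":0,"ay":0,"az":0,"grip":-1},{"dx":0,"dy":0.002,"dz":0.012,"ax":0,"ay":0,"az":0,"grip":-1}]' >/dev/null; python3 st.py
python3 -m jog '[{"dx":0,"dy":0,"dz":0.004,"ax":0,"ay":0,"az":0,"grip":-1},{"dx":0,"dy":0,"dz":0.008,"ax":0,"ay":0,"az":0,"grip":-1},{"dx":0,"dy":0,"dz":0.008,"ax":0,"ay":0,"az":0,"grip":-1}]' >/dev/null; python3 st.py
```

```text
t18.12 x 38.14 y -0.54 z 100.86 mm  F x 0.2 y 0.5 z -0.0  yaw -83.85 w 13.02 gf 60 mom [-0.    0.05  0.01] tilt [-0.1 -0. ]
t18.37 x 38.13 y -0.43 z 98.69 mm  F x -0.1 y 0.6 z -1.8  yaw -83.85 w 13.35 gf 60 mom [0.   0.   0.02] tilt [-0.4 -0. ]
```

```bash
python3 -m jog '[{"dx":0,"dy":0.001,"dz":0.004,"ax":0,"ay":0,"az":0,"grip":-1},{"dx":0,"dy":0.001,"dz":0.008,"ax":0,"ay":0,"az":0,"grip":-1},{"dx":0,"dy":0.001,"dz":0.008,"ax":0,"ay":0,"az":0,"grip":-1}]' >/dev/null; python3 st.py
python3 -m jog '[{"dx":0,"dy":0,"dz":0.004,"ax":0,"ay":0,"az":0,"grip":-1},{"dx":0,"dy":0,"dz":0.008,"ax":0,"ay":0,"az":0,"grip":-1},{"dx":0,"dy":0,"dz":0.008,"ax":0,"ay":0,"az":0,"grip":-1}]' >/dev/null; python3 st.py
python3 -m jog '[{"dx":0,"dy":0,"dz":0.004,"ax":0,"ay":0,"az":0,"grip":-1},{"dx":0,"dy":0,"dz":0.008,"ax":0,"ay":0,"az":0,"grip":-1},{"dx":0,"dy":0,"dz":0.008,"ax":0,"ay":0,"az":0,"grip":-1}]' >/dev/null; python3 st.py
```

```text
t18.62 x 37.84 y -0.46 z 96.68 mm  F x -0.7 y -0.2 z -1.6  yaw -83.85 w 13.42 gf 60 mom [-0.01  0.01  0.01] tilt [-0.4 -0.1]
t18.87 x 37.86 y -0.47 z 94.71 mm  F x 0.9 y 0.6 z -1.0  yaw -83.85 w 13.24 gf 60 mom [0.02 0.06 0.01] tilt [-0.3 -0.1]
t19.12 x 37.87 y -0.46 z 92.68 mm  F x -0.8 y 0.2 z -1.6  yaw -83.84 w 13.11 gf 60 mom [-0.02  0.02 -0.  ] tilt [-0.4 -0.1]
```

Tip is in and free. A quick touch each way to check the gap.

```bash
python3 -m jog '[{"dx":0,"dy":0.004,"dz":0,"ax":0,"ay":0,"az":0,"grip":-1},{"dx":0,"dy":0.004,"dz":0,"ax":0,"ay":0,"az":0,"grip":-1}]' >/dev/null; python3 st.py
python3 -m jog '[{"dx":0,"dy":-0.008,"dz":0,"ax":0,"ay":0,"az":0,"grip":-1},{"dx":0,"dy":-0.008,"dz":0,"ax":0,"ay":0,"az":0,"grip":-1}]' >/dev/null; python3 st.py
python3 -m jog '[{"dx":0,"dy":0.004,"dz":0,"ax":0,"ay":0,"az":0,"grip":-1},{"dx":0,"dy":0.004,"dz":0,"ax":0,"ay":0,"az":0,"grip":-1}]' >/dev/null; python3 st.py
```

```text
t19.28 x 37.29 y -0.47 z 92.80 mm  F x 2.3 y 0.4 z -2.1  yaw -83.88 w 13.16 gf 60 mom [ 0.41  0.   -0.02] tilt [-0.4  1. ]
t19.45 x 38.40 y -0.60 z 92.92 mm  F x -3.2 y 0.0 z -1.3  yaw -83.80 w 13.21 gf 60 mom [-0.35 -0.01 -0.03] tilt [ 0.2 -1.4]
t19.62 x 37.73 y -0.76 z 93.01 mm  F x -0.3 y 0.1 z -0.8  yaw -83.85 w 13.21 gf 60 mom [-0.01 -0.02  0.06] tilt [ 0.3 -0.1]
```

```bash
python3 -m jog '[{"dx":0,"dy":0,"dz":0.008,"ax":0,"ay":0,"az":0,"grip":-1},{"dx":0,"dy":0,"dz":0.016,"ax":0,"ay":0,"az":0,"grip":-1},{"dx":0,"dy":0,"dz":0.024,"ax":0,"ay":0,"az":0,"grip":-1},{"dx":0,"dy":0,"dz":0.03,"ax":0,"ay":0,"az":0,"grip":-1},{"dx":0,"dy":0,"dz":0.03,"ax":0,"ay":0,"az":0,"grip":-1}]' >/dev/null; python3 st.py
python3 -m jog '[{"dx":0,"dy":0,"dz":0.004,"ax":0,"ay":0,"az":0,"grip":-1},{"dx":0,"dy":0,"dz":0.008,"ax":0,"ay":0,"az":0,"grip":-1},{"dx":0,"dy":0,"dz":0.008,"ax":0,"ay":0,"az":0,"grip":-1}]' >/dev/null; python3 st.py
python3 -m jog '[{"dx":0,"dy":0,"dz":0.003,"ax":0,"ay":0,"az":0,"grip":-1},{"dx":0,"dy":0,"dz":0.006,"ax":0,"ay":0,"az":0,"grip":-1},{"dx":0,"dy":0,"dz":0.006,"ax":0,"ay":0,"az":0,"grip":-1}]' >/dev/null; python3 st.py
```

```text
t20.03 x 37.93 y -0.26 z 84.93 mm  F x -0.0 y -0.0 z -1.7  yaw -83.85 w 12.98 gf 60 mom [ 0.02  0.02 -0.01] tilt [-0.9  0. ]
t20.28 x 37.86 y -0.50 z 83.20 mm  F x -0.2 y -0.7 z -1.5  yaw -83.85 w 13.22 gf 60 mom [0.02 0.05 0.02] tilt [-0.3 -0. ]
t20.53 x 37.85 y -0.52 z 81.79 mm  F x -0.4 y -0.3 z -2.0  yaw -83.85 w 12.95 gf 60 mom [0.01 0.02 0.01] tilt [-0.2 -0. ]
```

```bash
python3 -m jog '[{"dx":0,"dy":0,"dz":0.004,"ax":0,"ay":0,"az":0,"grip":-1},{"dx":0,"dy":0,"dz":0.004,"ax":0,"ay":0,"az":0,"grip":-1}]' >/dev/null; python3 st.py
python3 -m jog '[{"dx":0,"dy":0,"dz":0.003,"ax":0,"ay":0,"az":0,"grip":-1},{"dx":0,"dy":0,"dz":0.003,"ax":0,"ay":0,"az":0,"grip":-1}]' >/dev/null; python3 st.py
python3 -m jog '[{"dx":0,"dy":0,"dz":0.003,"ax":0,"ay":0,"az":0,"grip":-1},{"dx":0,"dy":0,"dz":0.003,"ax":0,"ay":0,"az":0,"grip":-1}]' >/dev/null; python3 st.py
```

```text
t20.70 x 37.85 y -0.54 z 80.79 mm  F x -0.1 y 0.3 z -1.6  yaw -83.85 w 12.78 gf 60 mom [-0.    0.02  0.02] tilt [-0.1 -0.1]
t20.87 x 37.84 y -0.54 z 80.05 mm  F x -0.5 y 0.6 z -0.9  yaw -83.85 w 13.51 gf 60 mom [0.05 0.02 0.05] tilt [-0.2 -0.1]
t21.03 x 37.83 y -0.68 z 79.80 mm  F x 0.5 y 0.6 z 2.8  yaw -83.85 w 13.20 gf 61 mom [-0.01  0.17  0.04] tilt [ 0.2 -0.1]
```

The step has landed at the expected height. Lowering the grip force, then opening.

```bash
python3 -m jog '[{"dx":0,"dy":0,"dz":0,"ax":0,"ay":0,"az":0,"grip":-1},{"dx":0,"dy":0,"dz":0,"ax":0,"ay":0,"az":0,"grip":-1}]' 20; python3 st.py
python3 -m jog '[{"dx":0,"dy":0,"dz":0,"ax":0,"ay":0,"az":0,"grip":-0.6},{"dx":0,"dy":0,"dz":0,"ax":0,"ay":0,"az":0,"grip":-0.5},{"dx":0,"dy":0,"dz":0,"ax":0,"ay":0,"az":0,"grip":-0.3},{"dx":0,"dy":0,"dz":0,"ax":0,"ay":0,"az":0,"grip":-0.1},{"dx":0,"dy":0,"dz":0,"ax":0,"ay":0,"az":0,"grip":-0.1}]' >/dev/null; python3 st.py
python3 -m jog '[{"dx":0,"dy":0,"dz":-0.04,"ax":0,"ay":0,"az":0,"grip":-0.1},{"dx":0,"dy":0,"dz":-0.1,"ax":0,"ay":0,"az":0,"grip":-0.1},{"dx":0,"dy":0,"dz":-0.2,"ax":0,"ay":0,"az":0,"grip":-0.1},{"dx":0,"dy":0,"dz":-0.3,"ax":0,"ay":0,"az":0,"grip":-0.1},{"dx":-0.1,"dy":0,"dz":-0.36,"ax":0,"ay":0,"az":0,"grip":-0.1}]' >/dev/null; python3 st.py
python3 snap.py wrist w6; python3 snap.py scene s6
python3 -c "
import cv2
a=cv2.imread('pics/w6.png')[200:440,180:480];b=cv2.imread('pics/s6.png')[170:290,270:420]
cv2.imwrite('pics/fin.png',cv2.hconcat([cv2.resize(a,(400,320)),cv2.resize(b,(400,320))]))"
```

```text
clock: 21.2
position: [0.4954, 0.0122, 0.0798]
ee_rot: [0.0, 0.999, 0.054, 0.0]
contact_force: [-1.4, 0.5, 4.2]
width: 0.0129
gripper_force: 60.5
t21.20 x 37.82 y -0.67 z 79.76 mm  F x 0.7 y 1.4 z 4.2  yaw -83.85 w 12.92 gf 61 mom [ 0.07  0.24 -0.07] tilt [ 0.4 -0.2]
t21.62 x 37.83 y -0.59 z 79.26 mm  F x 0.4 y -0.2 z -0.5  yaw -83.85 w 38.53 gf 0 mom [-0.    0.01 -0.02] tilt [-0.1 -0.1]
t22.03 x 36.80 y 18.80 z 172.05 mm  F x -0.1 y -0.0 z 1.9  yaw -83.83 w 38.75 gf 0 mom [-0.03 -0.02 -0.01] tilt [ 9.  -0.7]
22.0333 [0.4761 0.0092 0.172 ] [6.000e-04 9.985e-01 5.380e-02 4.500e-03]
22.0833 [0.4685 0.0092 0.1733] [7.000e-04 9.985e-01 5.410e-02 9.000e-04]
```

View pics/fin.png

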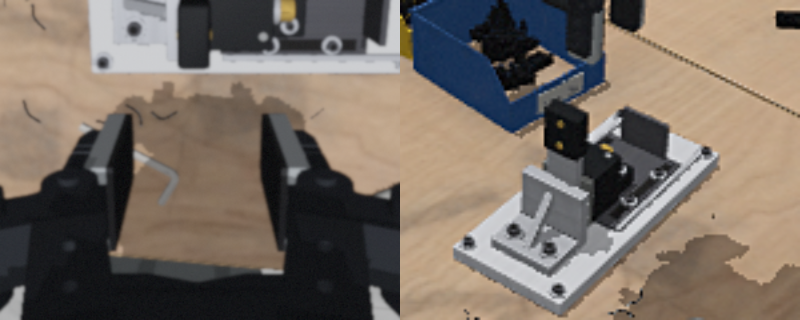

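The gauge stands upright in the gap, gripper clear of it, with its grip above the middle of the target's edge. Handing in.

```bash
python3 -m jog '[{"dx":0,"dy":0,"dz":0,"ax":0,"ay":0,"az":0,"grip":-0.1},{"dx":0,"dy":0,"dz":0,"ax":0,"ay":0,"az":0,"grip":-0.1}]' >/dev/null; python3 -c "
from rig import manip
print(manip.sign_off())"
```

```text
the job is handed in; nothing more can be done
None
```

The gap is set to about 6.9 mm, measured by touch, and the released gauge stands upright in the middle of it with its step resting on the edge. I handed the job in at about 22 s; sign-off returned no verdict.

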